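# Sort wiring hardware back into its bins

### The job

Put the five loose parts on the bench away: both cable glands, both ferrite cores and the terminal block each go into the blue bin whose fixed sample on the ledge shows that kind of part. Set every part down on the floor of its bin the same way up as it stands now, beside the other and not leaning or lying on it, and leave the label printer and the phone where they are.

Things in the scene. Friction and masses are not known exactly. Their poses are not given: they have to be found in the camera images.
- gland_large: The larger cable gland, light grey plastic, standing thread down with its domed nut up. 52 mm tall; thread 40 mm in diameter (lowest 15 mm), then a collar 50 mm in diameter from 15 to 28 mm height (hexagonal in look, round to the touch), then a nut 44 mm in diameter up to 41 mm, narrowing to 30 mm at the top. Origin: centre of the underside, z up along its axis. About 90 g.
- gland_small: The smaller cable gland, same light grey shape. 38 mm tall; thread 25 mm in diameter (lowest 11 mm), collar 32 mm in diameter from 11 to 21 mm height (hexagonal in look, round to the touch), nut 28 mm in diameter up to 30 mm, narrowing to 19 mm at the top. Origin: centre of the underside, z up along its axis. About 35 g.
- core_large: The larger ferrite core: a plain dark ring lying flat, 56 mm outside diameter, 30 mm hole, 20 mm tall. Origin: centre of the underside, z up along its axis. About 180 g.
- core_small: The smaller ferrite core: a plain dark ring lying flat, 36 mm outside diameter, 20 mm hole, 15 mm tall. Origin: centre of the underside, z up along its axis. About 50 g.
- terminal: Rail terminal block: beige stepped plastic block, 62 mm long (its x), 26 mm wide (its y), 46 mm tall in the middle half of its length and 28 mm tall at both ends, with a screw head on each end step. Origin: centre of the underside, z up. About 70 g.
- bin_gland: Bin for cable glands: one of 3 alike blue open bins, fixed; known by its fixed sample, a grey gland 38 mm wide, 42 tall, on a ledge along its +x side (away from robot). Origin: centre of underside, on the bench; z up. Inside 130 (x) x 140 (y) mm about it, floor and walls 3 mm; rim 45 mm above bench, 30 on the ledge side. Ledge: x 68 to 113, y -45 to 45, 10 mm high, white card on top.
- bin_core: Bin for ferrite cores: one of 3 alike blue open bins, fixed; known by its fixed sample, a dark ring 43 mm wide, 18 tall, on a ledge along its +x side (away from robot). Origin: centre of underside, on the bench; z up. Inside 130 (x) x 140 (y) mm about it, floor and walls 3 mm; rim 45 mm above bench, 30 on the ledge side. Ledge: x 68 to 113, y -45 to 45, 10 mm high, white card on top.
- bin_terminal: Bin for terminal blocks: one of 3 alike blue open bins, fixed; known by its fixed sample, a beige stepped block 50 x 22 x 38 mm, on a ledge along its +x side (away from robot). Origin: centre of underside, on the bench; z up. Inside 130 (x) x 140 (y) mm about it, floor and walls 3 mm; rim 45 mm above bench, 30 on the ledge side. Ledge: x 68 to 113, y -45 to 45, 10 mm high, white card on top.
- label_printer: Bystander: black and yellow label printer, 79 x 134 x 118 mm (x, y, z), standing loose to the robot's right of the bins. Origin: centre of the underside. Leave it alone.
- phone: Bystander: dark phone lying flat, 72 x 148 x 8 mm (x, y, z), loose on the bench to the robot's left of the bins. Origin: centre of the underside. Leave it alone.
Mind the look-alikes: they are no part of the job. Leave any green, pink or red look-alike of the gland_large alone.

How it is judged:
By the outcome, as a careful person would: the job done as asked, in the order asked, and still so for the second after the job is handed in, with the robot touching nothing.
It also fails if it takes over 120 s, if anything falls off the work surface, if the arm or the gripper's body presses on something with over 40 N, if the wrist force passes 120 N, or if a joint passes its speed limit or range.

### The arm

A 7-joint arm with a two-finger parallel gripper is mounted at the origin on the work surface. World frame = base frame: x ahead of the robot, y to its left, z up, the work surface at z = 0. Lengths are in m, angles in rad, forces in N, time in s.
With the tool pointing down it reaches from about 0.425 to 0.925 m from the base axis. Payload 6.8 kg.
Tool frame: the origin (TCP) lies midway between the tips of the shut fingers; the grasp point (between the pads) lies 19 mm behind it; z points along the fingers, x is the direction in which the jaws open and shut, and the axes are right-handed (so a half turn about z gives the same grasp; the last joint's range is limited). The gripper opens to 85 mm and grips with 20 to 120 N. Pads are 22 mm wide; open, the fingers measure 114 mm over their backs; the gripper's body (76 mm by 85 mm) begins 54 mm behind the grasp point. The pads swing forward as they close: fully open they stand 13 mm farther back than shut.
Start: joints at [-1.296, 0.477, 0.022, 1.555, -0.011, 1.109, -0.083], TCP at [0.252, 0.626, 0.231] pointing down, gripper open.
Joint ranges: [-2.96, 2.96], [-0.34, 2.1], [-1.41, 1.46], [0.24, 2.44], [-1.37, 4.51], [0.17, 1.92], [-2.96, 2.96]. Speed limits (rad/s): [2.39, 2.39, 3.14, 3.14, 3.14, 3.14, 3.14].

### API

Orientations are given as a unit quaternion [w, x, y, z].
In Python, from station import bot, imaging, nets gives the robot as it stands. The module is installed in compiled form; this text tells all that it offers.
- The arm moves only by the tool apply_moves, never from a script. Its argument "moves" is text: rows parted by semicolons, each of 7 numbers parted by spaces: the gripper command: -1 is fully open, 1 is shut, values between are in proportion, then the shift along the tool's x, y, z normalised to -1 to 1, where 1 is 120 mm, then the turn, a rotation vector about the tool's x, y, z normalised to -1 to 1, where 1 is 4 degrees. In form: hand dx dy dz rx ry rz; .... A call has 1 to 12 rows; each row shifts and turns the commanded pose from where the row before left it, along the tool's axes as they then stand; what a row does not reach is not made up. A row lasts 1/12 s, in which the tool goes at most 41.7 mm and 7.16 degrees, less where a joint would pass 70% of its speed; a pose out of reach is approached as far as the arm can. A call with a number of a shift or a turn outside -1 to 1 is refused whole. A call with a gripper value outside its range is refused whole. The fingers move at their own pace and stop on an object; "force" is the grip in N (left out, the last holds). Time passes only in rows, so rows that do not move let the fingers close. It gives the time, the measured TCP pose, the force and the opening at its end, in the units of the state.
- bot.get_obs(): the state, without advancing time (a new reading comes with each control period).
- imaging.read_camera(name): name is "scene" or "top"; returns a dict with "image" (420x560x3 uint8, red, green, blue), "fx", "fy", "cx", "cy" (pixels), "dist_coeffs" ([k1, k2, p1, p2, k3] as OpenCV has them; the pictures are not rectified), "view" (4x4, takes a point from world to camera coordinates). Camera axes: x right, y down, z forward; pixel columns grow to the right and rows downward; lengths in m; the calibration is good to about 2 mm. A picture is of the moment at which its call begins. There is no depth.
- bot.hand_in(): hands the job in, once; it reports no verdict.
Trained networks look in a picture, given as the dict that the camera call returned (one of the last four; its "shot" number tells which), for a name from the list of things; names that differ only in an ending like _2 or _b are one class to them, and where a whole thing is asked for, a point or a joint stands for the part that bears it (a point fixed in the world has none). Each returns a list of dicts, best first, with "score" (0 to 1); they miss things now and then, are a little off and sometimes report something else, mostly with a low value. They report only what shows in the picture. A call takes as long as a camera call. They do not tell look-alikes from the thing itself.
- nets.spot_in(picture, name): "rect" ([left, top, right, bottom] in pixels, round what is visible of it).
- nets.outline_of(picture, name): "region" (420x560 bool, what is visible of it) and "rect" ([left, top, right, bottom] in pixels, round what is visible of it).
- nets.spot_point(picture, name): "location" ([column, row] in pixels: a listed point, or the origin of a listed thing).
The state is a dict: "t": time; "q": joint angles; "joint_vel": joint speeds; "joint_torque": joint torques, N m; "eef_pos": TCP position; "tool_rot": TCP orientation; "contact_force": force on the tool from outside, world axes, zero at the start; "torque": the same for the moment, N m; "gripper_width": opening from 0.0 (shut) to 1.0 (fully open).
Only numpy, scipy, OpenCV 4.12 (cv2) and the standard library are available. Lean on these libraries where they do the work, as an engineer would, in place of code of your own. Each camera call takes 0.05 s, during which the arm holds its last target.

## Working session

There is one attempt and no reset: what is moved stays moved. The work goes in short steps, Python scripts to look and compute and a tool call to move; the robot and the scene stay as the last step left them, time stands still between calls to the robot, and variables do not carry over. Pictures are saved under pics/ and viewed, and the job is handed in when it is done.

Besides the shell and the picture viewer there is one more tool, called after "Call:" as name(argument=value, ...) on one line, values as JSON. apply_moves: Moves the arm, as the interface text tells. Scaled input: -1 to 1 covers 120 mm each way for a shift and 4 degrees each way for a turn. Its arguments: {"type":"object","properties":{"moves":{"type":"string"},"force":{"type":"number"}},"required":["moves"]}

```bash
ls; mkdir -p pics; cat > h.py <<'E'
import numpy as np, cv2
from station import bot, imaging, nets
def save(p,name): cv2.imwrite('pics/'+name+'.png', cv2.cvtColor(p['image'],cv2.COLOR_RGB2BGR))
def KD(p):
    return np.array([[p['fx'],0,p['cx']],[0,p['fy'],p['cy']],[0,0,1.]]), np.array(p['dist_coeffs'],float)
def px2w(p,uv,z):
    K,D=KD(p); V=np.array(p['view'])
    n=cv2.undistortPoints(np.array([[uv]],float),K,D)[0,0]
    R,t=V[:3,:3],V[:3,3]; c=-R.T@t; d=R.T@np.array([n[0],n[1],1])
    return c+d*(z-c[2])/d[2]
def w2px(p,X):
    K,D=KD(p); V=np.array(p['view'])
    return cv2.projectPoints(np.array(X,float).reshape(-1,1,3),cv2.Rodrigues(V[:3,:3])[0],V[:3,3],K,D)[0][:,0]
E
python3 - <<'E'
from h import *
o=bot.get_obs(); print({k:np.round(v,3) for k,v in o.items()})
for n in ('scene','top'):
    p=imaging.read_camera(n); save(p,n+'0'); V=np.array(p['view']); print(n,-V[:3,:3].T@V[:3,3],p['fx'])
    for nm in ['gland_large','gland_small','core_large','core_small','terminal','bin_gland','bin_core','bin_terminal','label_printer','phone']:
        print(nm,[(np.round(d['rect']).tolist(),round(d['score'],2)) for d in nets.spot_in(p,nm)][:5])
E
```

```text
pics
{'t': np.float64(0.0), 'q': array([-1.296,  0.478,  0.022,  1.556, -0.012,  1.109, -0.083]), 'joint_vel': array([-0.001, -0.   ,  0.   , -0.001,  0.002,  0.002, -0.   ]), 'joint_torque': array([-1.0000e-03, -5.9645e+01,  1.6080e+00, -2.8121e+01,  1.2000e-02,
        9.0000e-03,  0.0000e+00]), 'eef_pos': array([0.252, 0.626, 0.23 ]), 'tool_rot': array([ 0.001,  0.829,  0.56 , -0.001]), 'contact_force': array([-0.118, -0.403,  0.106]), 'torque': array([-0.061, -0.034, -0.004]), 'gripper_width': np.float64(1.0)}
scene [ 1.56294344 -0.18627444  0.7892142 ] 521.4867049619369
gland_large [([304.0, 158.0, 326.0, 181.0], 0.84), ([366.0, 178.0, 386.0, 204.0], 0.7), ([292.0, 177.0, 312.0, 198.0], 0.69), ([331.0, 178.0, 345.0, 199.0], 0.6)]
gland_small [([364.0, 163.0, 374.0, 178.0], 0.68)]
core_large [([262.0, 202.0, 286.0, 215.0], 0.75)]
core_small [([223.0, 201.0, 235.0, 212.0], 0.46)]
terminal [([159.0, 181.0, 168.0, 200.0], 0.75), ([330.0, 177.0, 347.0, 200.0], 0.16)]
bin_gland [([157.0, 228.0, 226.0, 302.0], 0.67), ([157.0, 180.0, 170.0, 204.0], 0.17)]
bin_core [([350.0, 212.0, 423.0, 277.0], 0.6)]
bin_terminal [([260.0, 214.0, 329.0, 280.0], 0.73), ([260.0, 201.0, 285.0, 215.0], 0.71)]
label_printer [([50.0, 208.0, 120.0, 266.0], 0.81)]
phone [([427.0, 196.0, 485.0, 214.0], 0.9)]
top [0.3364769  0.006813   1.30103841] 423.3442344569319
gland_large [([222.0, 248.0, 240.0, 267.0], 0.8), ([242.0, 224.0, 258.0, 244.0], 0.77), ([178.0, 204.0, 199.0, 224.0], 0.72), ([211.0, 217.0, 231.0, 234.0], 0.5)]
gland_small []
core_large [([271.0, 200.0, 288.0, 218.0], 0.78)]
core_small [([310.0, 221.0, 326.0, 230.0], 0.45)]
terminal [([371.0, 238.0, 384.0, 262.0], 0.56)]
bin_gland [([326.0, 117.0, 376.0, 180.0], 0.66)]
bin_core [([173.0, 114.0, 229.0, 178.0], 0.71)]
bin_terminal [([242.0, 126.0, 300.0, 187.0], 0.84)]
label_printer [([406.0, 159.0, 461.0, 194.0], 0.66)]
phone [([101.0, 176.0, 152.0, 207.0], 0.56)]
```

```bash
python3 - <<'E'
import cv2
a=cv2.imread('pics/scene0.png');b=cv2.imread('pics/top0.png')
cv2.imwrite('pics/s_c.png',cv2.resize(a[140:310,140:440],None,fx=2.6,fy=2.6,interpolation=3))
cv2.imwrite('pics/t_c.png',cv2.resize(b[100:290,160:420],None,fx=3,fy=3,interpolation=3))
E
```

```text
(no output)
```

View pics/s_c.png

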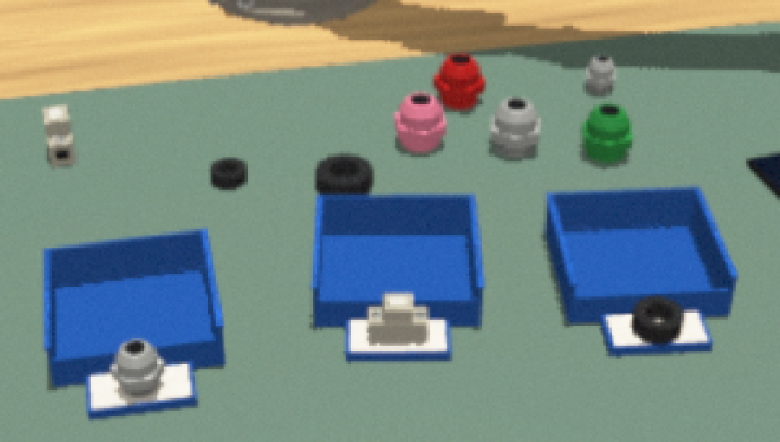

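View pics/t_c.png

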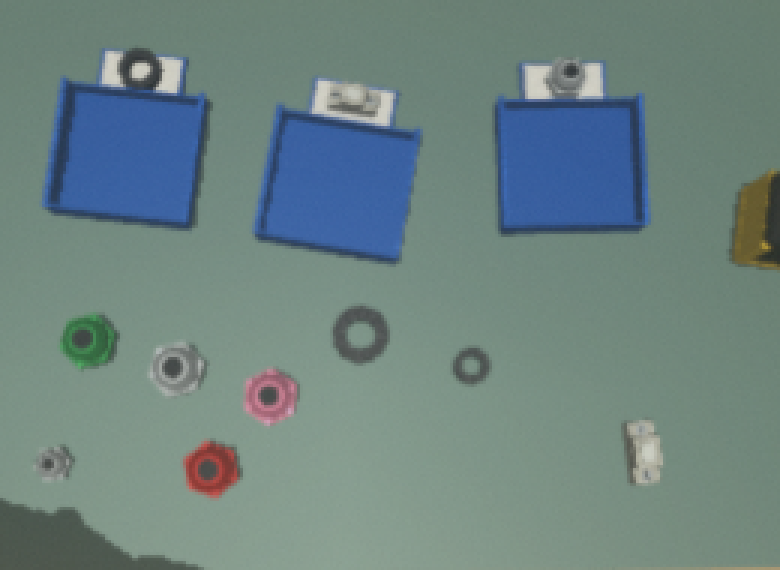

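View pics/top0.png

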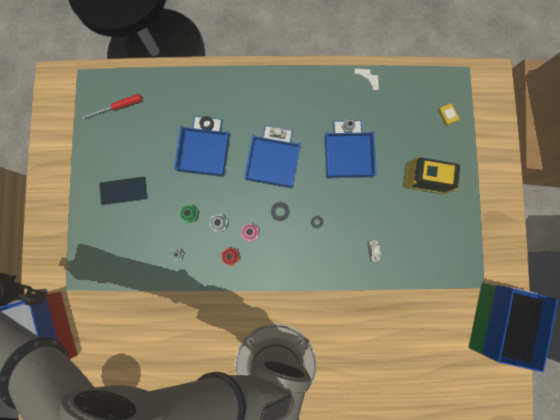

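The top view shows a core bin at left, a terminal bin in the middle and a gland bin at right. The grey large gland is at about (218,222), with look-alikes green (189,213), pink (250,232) and red (230,256). The small gland is at (178,254), the cores at (280,212) and (317,222), and the terminal at (375,250). Next I fit poses by silhouette in both cameras.

```bash
cat > fit.py <<'E'
from h import *
from scipy.optimize import minimize
S=4
def ring(r,z,n=36):
    a=np.linspace(0,2*np.pi,n,endpoint=False); return np.c_[r*np.cos(a),r*np.sin(a),0*a+z]
def box(x0,x1,y0,y1,z0,z1):
    return np.array([[x,y,z] for x in(x0,x1) for y in(y0,y1) for z in(z0,z1)])
def stack(l): return [np.r_[ring(r,a),ring(q,b)] for r,q,a,b in l]
M={}
M['gland_large']=stack([(.02,.02,0,.015),(.025,.025,.015,.028),(.022,.022,.028,.041),(.022,.015,.041,.052)])
M['gland_small']=stack([(.0125,.0125,0,.011),(.016,.016,.011,.021),(.014,.014,.021,.030),(.014,.0095,.030,.038)])
M['core_large']=stack([(.028,.028,0,.02)]); M['core_small']=stack([(.018,.018,0,.015)])
M['terminal']=[box(-.031,.031,-.013,.013,0,.028),box(-.0155,.0155,-.013,.013,0,.046)]
w=.068; v=.073
M['bin']=[box(-w,w,-v,v,0,.003),box(-w,-w+.003,-v,v,0,.045),box(w-.003,w,-v,v,0,.03),box(-w,w,-v,-v+.003,0,.045),box(-w,w,v-.003,v,0,.045)]
def render(p,model,x,y,yaw,rect,z0=0):
    l,t,r,b=rect; m=np.zeros(((b-t)*S,(r-l)*S),np.uint8)
    c,s=np.cos(yaw),np.sin(yaw); R=np.array([[c,-s,0],[s,c,0],[0,0,1]])
    for h in model:
        uv=(w2px(p,h@R.T+[x,y,z0])-[l-.5,t-.5])*S-.5
        hull=cv2.convexHull(uv.astype(np.float32))[:,0]
        cv2.fillConvexPoly(m,np.round(hull*16).astype(np.int32),1,shift=4)
    return m
def mask(p,rect,kind):
    l,t,r,b=rect; im=cv2.resize(p['image'][t:b,l:r],None,fx=S,fy=S,interpolation=cv2.INTER_CUBIC).astype(float)
    R,G,B=im[...,0],im[...,1],im[...,2]
    if kind=='blue': m=(B-R>50)&(B>60)&(B-G>25)
    elif kind=='grey':
        m=(G-R<10)   # mat is green: G-R ~ 25
    elif kind=='dark': m=(im.mean(2)<85)
    m=m.astype(np.uint8)
    if kind!='blue':
        m=cv2.morphologyEx(m,cv2.MORPH_OPEN,np.ones((5,5)))
        cs,_=cv2.findContours(m,cv2.RETR_EXTERNAL,cv2.CHAIN_APPROX_NONE)
        c=max(cs,key=cv2.contourArea); m[:]=0; cv2.drawContours(m,[c],-1,1,-1)
    return m
def fit(views,model,x0,usey,z0=0):
    # views: list of (p,rect,mask)
    def f(v):
        s=0
        for p,rect,m in views:
            q=render(p,model,v[0]/100,v[1]/100,v[2] if usey else 0,rect,z0)
            s+=1-(q&m).sum()/max(1,(q|m).sum())
        return s/len(views)
    best=None
    n=3 if usey else 2
    for yaw in ([x0[2]-.1,x0[2],x0[2]+.1] if usey else [0]):
        s0=np.array([x0[0]*100,x0[1]*100,yaw][:n])
        sim=np.vstack([s0]+[s0+d for d in np.diag([1,1,.15])[:n,:n]])
        r=minimize(f,s0,method='Nelder-Mead',options=dict(initial_simplex=sim,xatol=.005,fatol=1e-4))
        if best is None or r.fun<best.fun: best=r
    return best.x/([100,100,1][:n]),1-best.fun
E
cat > run1.py <<'E'
from fit import *
ps={n:imaging.read_camera(n) for n in('scene','top')}
jobs={'gland_large':('grey',(326,172,350,206),(207,211,230,235)),'gland_small':('grey',(360,158,378,182),(168,245,188,265)),
'core_large':('dark',(255,196,292,222),(266,198,295,226)),'core_small':('dark',(216,196,242,217),(306,212,328,232)),
'terminal':('grey',(152,175,174,208),(364,232,388,268)),
'bin_core':('blue',(342,205,430,282),(168,120,236,182)),'bin_terminal':('blue',(252,207,335,285),(240,128,308,192)),'bin_gland':('blue',(150,222,233,300),(320,126,382,184))}
vis={n:cv2.resize(ps[n]['image'],None,fx=S,fy=S,interpolation=2)[...,::-1].copy() for n in ps}
for nm,(k,rs,rt) in jobs.items():
    vw={n:(ps[n],r,mask(ps[n],r,k)) for n,r in(('scene',rs),('top',rt))}
    mod=M['bin' if nm[:3]=='bin' else nm]; uy=nm[:3]=='bin' or nm=='terminal'
    c=px2w(ps['top'],[(rt[0]+rt[2])/2,(rt[1]+rt[3])/2],.02)
    x0=[c[0],c[1],{'terminal':0,'bin_terminal':-.15,'bin_core':-.1}.get(nm,0)]
    for sub in(['scene','top'],['scene'],['top']):
        x,q=fit([vw[s] for s in sub],mod,x0,uy); print(nm,sub,np.round(x,4),round(q,3))
        if len(sub)==2:
            for n in ps:
                l,t,r,b=vw[n][1]; m=render(ps[n],mod,x[0],x[1],x[2] if uy else 0,vw[n][1])
                for mm,col in((m,(0,0,255)),(vw[n][2],(0,255,255))):
                    cs,_=cv2.findContours(mm,0,1); cv2.drawContours(vis[n],[c+[l*S,t*S] for c in cs],-1,col,1)
cv2.imwrite('pics/fit_s.png',vis['scene'][560:1240,590:1720][::1,::1][:600*2,:]) 
cv2.imwrite('pics/fit_s.png',cv2.resize(vis['scene'][620:1220,600:1720],(800,430),interpolation=3))
cv2.imwrite('pics/fit_t.png',cv2.resize(vis['top'][470:1090,640:1560],(800,540),interpolation=3))
E
python3 run1.py
```

```text
gland_large ['scene', 'top'] [0.4268 0.1699] 0.91
gland_large ['scene'] [0.4283 0.1708] 0.945
gland_large ['top'] [0.4253 0.1687] 0.939
gland_small ['scene', 'top'] [0.3321 0.2956] 0.902
gland_small ['scene'] [0.3322 0.2966] 0.937
gland_small ['top'] [0.3313 0.2944] 0.932
core_large ['scene', 'top'] [ 0.4663 -0.0156] 0.384
core_large ['scene'] [ 0.4663 -0.0156] 0.708
core_large ['top'] [ 0.4995 -0.0398] 0.11
core_small ['scene', 'top'] [ 0.43  -0.129] 0.543
core_small ['scene'] [ 0.43  -0.129] 0.933
core_small ['top'] [ 0.4324 -0.1284] 0.151
terminal ['scene', 'top'] [ 0.3393 -0.2992  0.1012] 0.924
terminal ['scene'] [ 0.3402 -0.2986  0.0823] 0.948
terminal ['top'] [ 0.3392 -0.3003  0.1   ] 0.918
bin_core ['scene', 'top'] [ 0.6502  0.2255 -0.13  ] 0.887
bin_core ['scene'] [ 0.6493  0.226  -0.1289] 0.883
bin_core ['top'] [ 0.6527  0.2246 -0.1285] 0.896
bin_terminal ['scene', 'top'] [ 0.6152  0.0064 -0.1926] 0.891
bin_terminal ['scene'] [ 0.6153  0.0072 -0.1936] 0.848
bin_terminal ['top'] [ 0.6173  0.0046 -0.1924] 0.938
bin_gland ['scene', 'top'] [ 0.6359 -0.2347  0.021 ] 0.875
bin_gland ['scene'] [ 0.6352 -0.2333  0.0084] 0.858
bin_gland ['top'] [ 0.6382 -0.2361 -0.0019] 0.908
```

```bash
python3 - <<'E'
import cv2
a=cv2.imread('pics/top0.png')[...,::-1].mean(2).astype(int)
print(a[200:224:2,268:294:2]); print(a[214:230:2,308:328:2])
b=cv2.imread('pics/scene0.png').mean(2).astype(int)
print(b[198:220:2,256:292:2])
E
```

```text
[[135 135 134 135 134 133 134 133 133 133 133 132 133]
 [136 136 136 133 116 100  90 109 123 132 133 133 132]
 [135 136 130  99  83  80  85  79  86  95 133 134 132]
 [137 135 107  85  83  90  83  84  82  80 116 134 133]
 [139 132  87  88  98 133 135 126  85  85  95 133 134]
 [137 124  86  95 132 137 137 135 121  85  85 130 136]
 [137 128  84  84 134 138 137 136 125  90  88 133 134]
 [137 129  86  88 108 136 137 132 104  83  91 134 135]
 [138 136 105  82  88  93  99  87  83  83 116 136 135]
 [137 140 132  86  85  85  84  87  86 108 136 137 136]
 [139 139 139 138 119  94  92 102 119 137 137 136 138]
 [139 140 140 140 141 137 138 139 140 137 137 136 138]]
[[132 133 133 132 131 130 130 131 130 131]
 [134 134 130 112  88  85 114 131 132 130]
 [134 132 109  82  88  81  82 108 130 130]
 [134 126  84 112 130 123  82  91 130 132]
 [137 122  84 116 134 131  85  85 129 134]
 [136 124  78  89 115 112  82 101 131 133]
 [134 136 112  83  87  83  95 131 135 133]
 [137 137 136 129 117 121 133 133 133 132]]
[[135 135 134 135 135 132 133 126 124 121 132 133 134 135 135 137 138 137]
 [138 136 138 135 126  77  62  56  53  56  64  87 122 135 137 134 138 136]
 [136 137 135 105  56  48  44  37  33  33  41  53  59 114 136 136 135 136]
 [134 137 130  67  47  42  27  29  29  32  32  48  55  72 135 134 137 135]
 [138 133 126  51  47  47  29  25  30  32  34  51  46  51 134 136 134 135]
 [136 138 124  47  52  50  48  44  53  49  54  48  43  44 130 136 136 136]
 [135 137 128  31  35  44  45  45  50  47  46  42  26  43 132 137 137 133]
 [138 135 127  39  25  24  32  29  33  31  30  30  24  71 137 138 137 139]
 [135 138 135  99  46  45  47  50  49  45  46  48  55 107 132 131 131 128]
 [135 137 136 121  82  76  78  74  71  75  74  76  75  80  78  73  71  71]
 [136 135 139 130  78  65  64  63  66  65  70  60  68  62  65  65  67  64]]
```

View pics/fit_t.png

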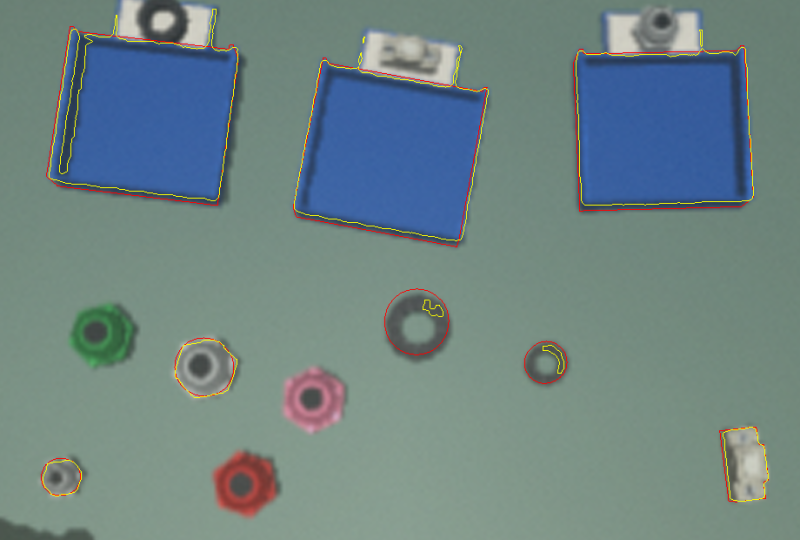

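View pics/fit_s.png

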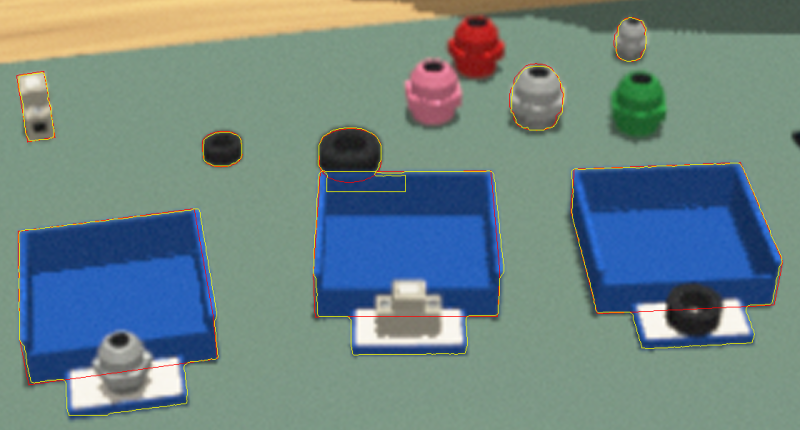

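```bash
python3 - <<'E'
from fit import *
import fit
ps={n:imaging.read_camera(n) for n in('scene','top')}
def dm(p,rect,thr,cut=None):
    l,t,r,b=rect; im=cv2.resize(p['image'][t:b,l:r],None,fx=S,fy=S,interpolation=cv2.INTER_CUBIC).astype(float)
    m=((im.mean(2)<thr)&(im[...,2]-im[...,0]<30)).astype(np.uint8)
    cs,_=cv2.findContours(m,0,1); m[:]=0
    cv2.drawContours(m,[max(cs,key=cv2.contourArea)],-1,1,-1); return m
for nm,rs,rt in(('core_large',(255,196,292,216),(266,196,295,226)),('core_small',(216,196,242,217),(306,212,328,232))):
    vw=[(ps['scene'],rs,dm(ps['scene'],rs,95)),(ps['top'],rt,dm(ps['top'],rt,110))]
    c=px2w(ps['top'],[(rt[0]+rt[2])/2,(rt[1]+rt[3])/2],.01)
    for v in(vw,vw[:1],vw[1:]):
        print(nm,np.round(fit.fit(v,M[nm],c,False)[0],4),fit.fit(v,M[nm],c,False)[1])
for c,uv in(('green',(189,213)),('pink',(250,232)),('red',(230,256)),('printer',(410,175)),('phone',(123,190))): print(c,np.round(px2w(ps['top'],uv,.03),3))
p=ps['top']['image'][195:275,160:270]; cv2.imwrite('pics/gl.png',cv2.resize(p,None,fx=6,fy=6,interpolation=3)[...,::-1])
E
cat >> h.py <<'E'
def go(x,y,z,yaw):
    o=bot.get_obs(); P=np.array(o['eef_pos']); w,a,b,c=o['tool_rot']
    from scipy.spatial.transform import Rotation as Ro
    R=Ro.from_quat([a,b,c,w]).as_matrix(); cy=np.degrees(np.arctan2(R[1,0],R[0,0]))
    d=R.T@(np.array([x,y,z])-P); dy=(yaw-cy+90)%180-90
    # tilt error
    print('t',round(float(o['t']),2),'pos',np.round(P,4),'yaw',round(cy,1),'tiltz',np.round(R[:,2],3),'q7',round(o['q'][6],2),'w',round(float(o['gripper_width']),3))
    print(' shift tool units (120mm):',np.round(d/.12,3),'rz units(4deg):',round(-dy/4,2))
    # after turn
    t=np.radians(dy); Rn=np.array([[np.cos(t),-np.sin(t),0],[np.sin(t),np.cos(t),0],[0,0,1]])@R
    print(' after turn:',np.round(Rn.T@(np.array([x,y,z])-P)/.12,3))
E
python3 -c "
from h import *
go(.427,.170,.12,0)"
```

```text
core_large [ 0.4613 -0.0167] 0.9097401882407767
core_large [ 0.4635 -0.0156] 0.888951416244607
core_large [ 0.4612 -0.0172] 0.9762532981530343
core_small [ 0.4291 -0.1291] 0.9409162835882182
core_small [ 0.4301 -0.1286] 0.9746732026143791
core_small [ 0.4284 -0.1299] 0.9650986342943855
green [0.455 0.258 0.03 ]
pink [0.397 0.073 0.03 ]
red [0.325 0.133 0.03 ]
printer [ 0.568 -0.418  0.03 ]
phone [0.527 0.464 0.03 ]
t 1.3 pos [0.2521 0.6261 0.2313] yaw 68.1 tiltz [ 0.  0. -1.] q7 -0.08 w 0.999
 shift tool units (120mm): [-2.982  2.772  0.928] rz units(4deg): 17.02
 after turn: [1.457 3.801 0.928]
```

View pics/gl.png

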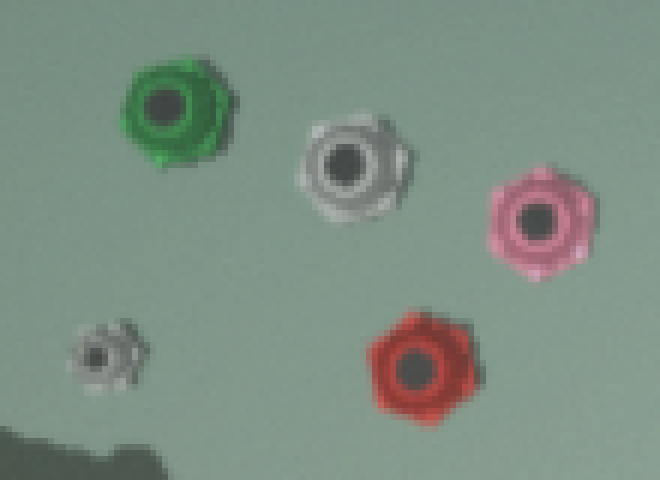

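The grey gland in the middle of the crop, top (218,222), is the real gland_large. Its green, pink and red neighbours are look-alikes.

Call:
apply_moves(moves="-1 -.248 .231 0 0 0 0;-1 -.248 .231 0 0 0 0;-1 -.248 .231 0 0 0 0;-1 -.248 .231 0 0 0 0;-1 -.248 .231 0 0 0 0;-1 -.248 .231 0 0 0 0;-1 -.248 .231 0 0 0 0;-1 -.248 .231 0 0 0 0;-1 -.248 .231 0 0 0 0;-1 -.248 .231 0 0 0 0;-1 -.248 .231 0 0 0 0;-1 -.248 .231 0 0 0 0", force=40)

```text
t: 2.3
eef_pos: [0.4277, 0.1687, 0.2317]
tool_rot: [-0.0, 0.829, 0.56, 0.001]
contact_force: [0.7, 0.2, 0.3]
gripper_width: 1.0
```

Call:
apply_moves(moves="-1 0 0 0 0 0 1;-1 0 0 0 0 0 1;-1 0 0 0 0 0 1;-1 0 0 0 0 0 1;-1 0 0 0 0 0 1;-1 0 0 0 0 0 1;-1 0 0 0 0 0 1;-1 0 0 0 0 0 1;-1 0 0 .1 0 0 1;-1 0 0 .1 0 0 1;-1 0 0 .1 0 0 1;-1 0 0 .1 0 0 1")

```text
t: 3.3
eef_pos: [0.4275, 0.1707, 0.1831]
tool_rot: [-0.0, 0.985, 0.173, 0.0]
contact_force: [1.2, 0.2, -0.4]
gripper_width: 1.003
```

Call:
apply_moves(moves="-1 0 0 .1 0 0 1;-1 0 0 .1 0 0 1;-1 0 0 .1 0 0 1;-1 0 0 .1 0 0 1;-1 0 0 .1 0 0 1;-1 0 0 0 0 0 0;-1 0 0 0 0 0 0")

```text
t: 3.88
eef_pos: [0.4271, 0.1705, 0.1232]
tool_rot: [0.0, 1.0, 0.002, -0.0]
contact_force: [0.6, 0.3, 0.2]
gripper_width: 0.996
```

```bash
python3 -c "
from h import *
go(.427,.170,.003,0)"
```

```text
t 3.88 pos [0.4271 0.1705 0.1232] yaw 0.2 tiltz [-0.001 -0.001 -1.   ] q7 -0.36 w 0.996
 shift tool units (120mm): [0.    0.003 1.002] rz units(4deg): 0.05
 after turn: [0.    0.003 1.002]
```

Call:
apply_moves(moves="-1 0 0 .3 0 0 0;-1 0 0 .3 0 0 0;-1 0 0 .2 0 0 0;-1 0 0 .1 0 0 0;-1 0 0 .1 0 0 0;-1 0 0 0 0 0 0;1 0 0 0 0 0 0;1 0 0 0 0 0 0;1 0 0 0 0 0 0;1 0 0 0 0 0 0;1 0 0 0 0 0 0;1 0 0 0 0 0 0", force=40)

```text
t: 4.88
eef_pos: [0.428, 0.1711, 0.0047]
tool_rot: [-0.001, 1.0, 0.001, 0.001]
contact_force: [-1.5, -1.4, 7.0]
gripper_width: 0.57
```

```bash
python3 -c "
from h import *
go(.636,-.268,.008,0)
print(np.round(bot.get_obs()['contact_force'],1))
p=imaging.read_camera('scene');save(p,'g1');cv2.imwrite('pics/g1.png',cv2.resize(p['image'][100:230,260:430],None,fx=4,fy=4)[...,::-1])"
```

```text
t 4.88 pos [0.428  0.1711 0.0047] yaw 0.1 tiltz [ 0.002  0.001 -1.   ] q7 -0.24 w 0.57
 shift tool units (120mm): [ 1.727  3.662 -0.03 ] rz units(4deg): 0.02
 after turn: [ 1.733  3.66  -0.03 ]
[-1.5 -1.4  7. ]
```

View pics/g1.png

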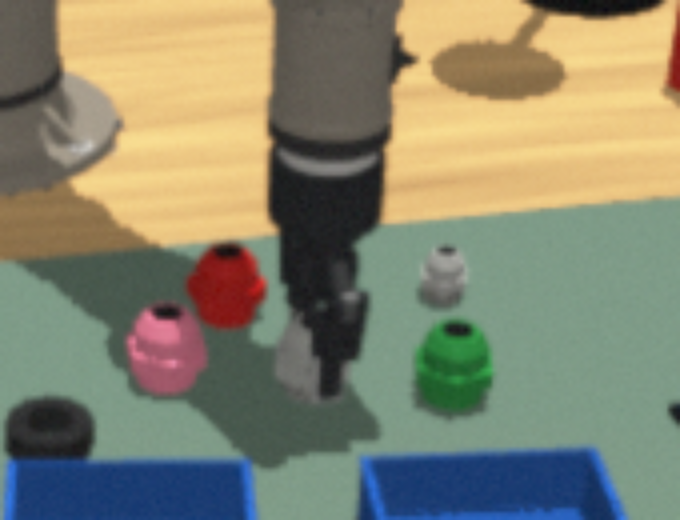

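Call:
apply_moves(moves="1 0 0 -.1 0 0 0;1 0 0 -.3 0 0 0;1 0 0 -.3 0 0 0;1 0 0 -.3 0 0 0;1 0 0 0 0 0 0")

```text
t: 5.35
eef_pos: [0.431, 0.1723, 0.1297]
tool_rot: [-0.003, 1.0, 0.0, 0.005]
contact_force: [0.2, 0.8, -1.2]
gripper_width: 0.568
```

Call:
apply_moves(moves="1 .144 .305 0 0 0 0;1 .144 .305 0 0 0 0;1 .144 .305 0 0 0 0;1 .144 .305 0 0 0 0;1 .144 .305 0 0 0 0;1 .144 .305 0 0 0 0;1 .144 .305 0 0 0 0;1 .144 .305 0 0 0 0;1 .144 .305 0 0 0 0;1 .144 .305 0 0 0 0;1 .144 .305 0 0 0 0;1 .144 .305 0 0 0 0")

```text
t: 6.35
eef_pos: [0.6357, -0.2699, 0.1238]
tool_rot: [-0.0, 1.0, 0.001, 0.0]
contact_force: [-0.1, 0.6, -0.5]
gripper_width: 0.564
```

Call:
apply_moves(moves="1 0 0 0 0 0 0;1 0 0 0 0 0 0;1 0 0 0 0 0 0")

```text
t: 6.6
eef_pos: [0.6348, -0.2678, 0.1232]
tool_rot: [-0.0, 1.0, 0.001, -0.0]
contact_force: [0.1, 0.4, -1.6]
gripper_width: 0.569
```

```bash
python3 -c "
from h import *
go(.636,-.268,.008,0)
print(np.round(bot.get_obs()['contact_force'],1))
p=imaging.read_camera('scene');cv2.imwrite('pics/g2.png',cv2.resize(p['image'][150:310,50:260],None,fx=3.6,fy=3.6)[...,::-1])"
```

```text
t 6.6 pos [ 0.6348 -0.2678  0.1232] yaw 0.1 tiltz [-0.     0.001 -1.   ] q7 0.56 w 0.569
 shift tool units (120mm): [0.01  0.003 0.96 ] rz units(4deg): 0.02
 after turn: [0.01  0.003 0.96 ]
[ 0.1  0.4 -1.6]
```

View pics/g2.png

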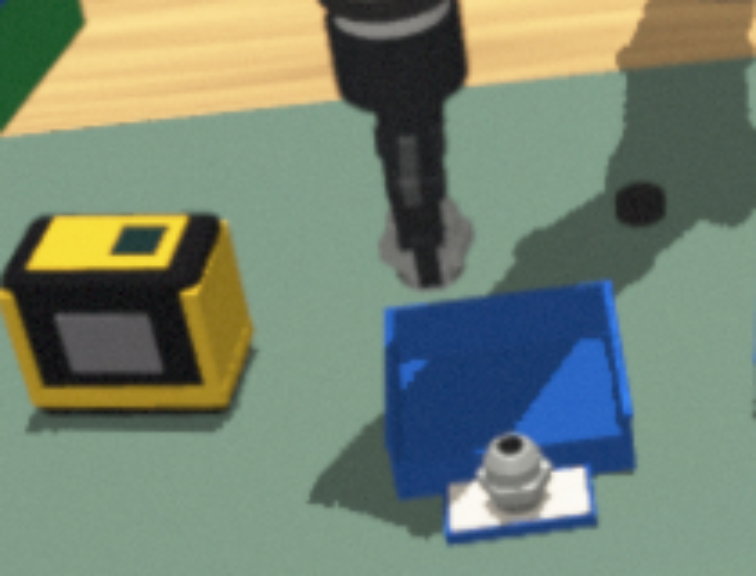

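Call:
apply_moves(moves="1 0 0 .3 0 0 0;1 0 0 .3 0 0 0;1 0 0 .2 0 0 0;1 0 0 .1 0 0 0;1 0 0 .03 0 0 0;1 0 0 0 0 0 0;1 0 0 0 0 0 0")

```text
t: 7.23
eef_pos: [0.6363, -0.2683, 0.0134]
tool_rot: [0.0, 1.0, 0.001, 0.001]
contact_force: [0.5, -0.6, -0.1]
gripper_width: 0.569
```

Call:
apply_moves(moves="1 0 0 .01 0 0 0;1 0 0 .01 0 0 0;1 0 0 0 0 0 0;1 0 0 0 0 0 0")

```text
t: 7.57
eef_pos: [0.6355, -0.2685, 0.0099]
tool_rot: [0.0, 1.0, 0.001, 0.0]
contact_force: [0.1, -0.4, 0.3]
gripper_width: 0.568
```

Call:
apply_moves(moves="1 0 0 .015 0 0 0;1 0 0 0 0 0 0;-.5 0 0 0 0 0 0;-.5 0 0 0 0 0 0;-.5 0 0 0 0 0 0;-.5 0 0 0 0 0 0;-.5 0 0 -.1 0 0 0;-.5 0 0 -.3 0 0 0;-.5 0 0 -.3 0 0 0;-.5 0 0 -.3 0 0 0;-.5 0 0 0 0 0 0")

```text
t: 8.48
eef_pos: [0.6393, -0.271, 0.1366]
tool_rot: [0.002, 1.0, 0.0, 0.006]
contact_force: [1.3, -0.7, 1.0]
gripper_width: 0.749
```

```bash
python3 -c "
from h import *
go(.332,.2956,.005,0)
print(np.round(bot.get_obs()['contact_force'],1))
p=imaging.read_camera('scene');cv2.imwrite('pics/g3.png',cv2.resize(p['image'][150:310,50:260],None,fx=3.6,fy=3.6)[...,::-1])"
```

```text
t 8.48 pos [ 0.6393 -0.271   0.1366] yaw 0.0 tiltz [ 0.012 -0.004 -1.   ] q7 0.55 w 0.749
 shift tool units (120mm): [-2.572 -4.727  1.045] rz units(4deg): 0.01
 after turn: [-2.574 -4.726  1.045]
[ 1.3 -0.7  1. ]
```

View pics/g3.png

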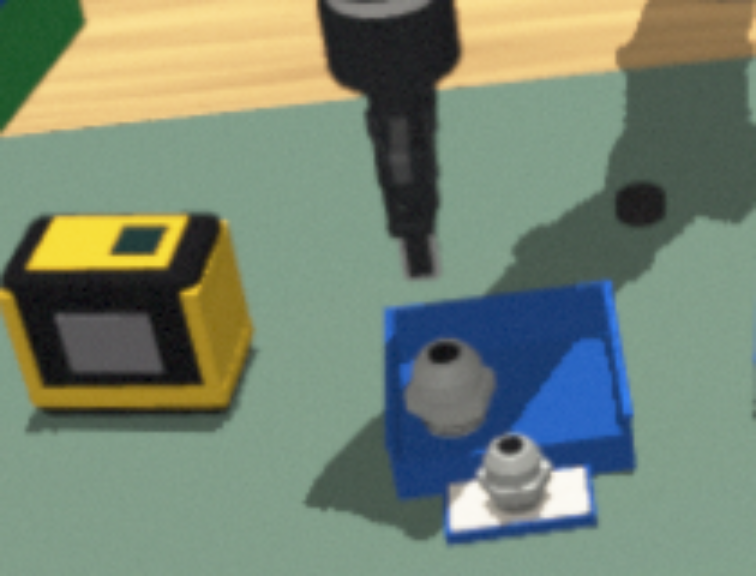

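Call:
apply_moves(moves="-.5 -.158 -.294 0 0 0 0;-.5 -.158 -.294 0 0 0 0;-.5 -.158 -.294 0 0 0 0;-.5 -.158 -.294 0 0 0 0;-.5 -.158 -.294 0 0 0 0;-.5 -.158 -.294 0 0 0 0;-.5 -.158 -.294 0 0 0 0;-.5 -.158 -.294 0 0 0 0")

```text
t: 9.2
eef_pos: [0.4815, 0.0152, 0.1273]
tool_rot: [-0.0, 1.0, 0.001, -0.0]
contact_force: [0.6, 1.2, 0.5]
gripper_width: 0.758
```

Call:
apply_moves(moves="-.5 -.158 -.294 0 0 0 0;-.5 -.158 -.294 0 0 0 0;-.5 -.158 -.294 0 0 0 0;-.5 -.158 -.294 0 0 0 0;-.5 -.158 -.294 0 0 0 0;-.5 -.158 -.294 0 0 0 0;-.5 -.158 -.294 0 0 0 0;-.5 -.158 -.294 0 0 0 0;-.5 0 0 0 0 0 0;-.5 0 0 0 0 0 0;-.5 0 0 0 0 0 0")

```text
t: 10.12
eef_pos: [0.331, 0.2951, 0.1273]
tool_rot: [0.0, 1.0, 0.001, -0.0]
contact_force: [1.1, -0.1, 0.6]
gripper_width: 0.748
```

```bash
python3 -c "
from h import *
go(.332,.2956,.006,0)"
```

```text
t 10.12 pos [0.331  0.2951 0.1273] yaw 0.1 tiltz [-0.    -0.001 -1.   ] q7 -0.75 w 0.748
 shift tool units (120mm): [ 0.009 -0.005  1.011] rz units(4deg): 0.02
 after turn: [ 0.009 -0.005  1.011]
```

Call:
apply_moves(moves="-.5 .01 -.005 .3 0 0 0;-.5 0 0 .3 0 0 0;-.5 0 0 .2 0 0 0;-.5 0 0 .1 0 0 0;-.5 0 0 .1 0 0 0;-.5 0 0 0 0 0 0;1 0 0 0 0 0 0;1 0 0 0 0 0 0;1 0 0 0 0 0 0;1 0 0 0 0 0 0;1 0 0 0 0 0 0;1 0 0 0 0 0 0")

```text
t: 11.12
eef_pos: [0.3331, 0.2963, 0.0086]
tool_rot: [-0.0, 1.0, 0.0, 0.001]
contact_force: [0.4, -2.9, 8.2]
gripper_width: 0.353
```

Call:
apply_moves(moves="1 0 0 0 0 0 0;1 0 0 0 0 0 0")

```text
t: 11.28
eef_pos: [0.3331, 0.2963, 0.0086]
tool_rot: [-0.0, 1.0, 0.0, 0.001]
contact_force: [0.0, -2.1, 6.9]
gripper_width: 0.355
```

```bash
python3 -c "
from h import *
go(.636,-.198,.009,0)"
```

```text
t 11.28 pos [0.3331 0.2963 0.0086] yaw 0.0 tiltz [ 0.001  0.001 -1.   ] q7 -0.63 w 0.355
 shift tool units (120mm): [ 2.523  4.12  -0.005] rz units(4deg): 0.0
 after turn: [ 2.524  4.119 -0.005]
```

Call:
apply_moves(moves="1 0 0 -.1 0 0 0;1 0 0 -.3 0 0 0;1 0 0 -.3 0 0 0;1 0 0 -.3 0 0 0;1 0 0 0 0 0 0")

```text
t: 11.7
eef_pos: [0.3352, 0.2992, 0.1337]
tool_rot: [-0.005, 1.0, 0.0, 0.003]
contact_force: [1.3, -0.6, -0.8]
gripper_width: 0.353
```

Call:
apply_moves(moves="1 .168 .275 0 0 0 0;1 .168 .275 0 0 0 0;1 .168 .275 0 0 0 0;1 .168 .275 0 0 0 0;1 .168 .275 0 0 0 0;1 .168 .275 0 0 0 0;1 .168 .275 0 0 0 0;1 .168 .275 0 0 0 0")

```text
t: 12.37
eef_pos: [0.4946, 0.031, 0.1279]
tool_rot: [-0.0, 1.0, 0.001, 0.0]
contact_force: [0.4, 0.6, 0.1]
gripper_width: 0.352
```

Call:
apply_moves(moves="1 .168 .275 0 0 0 0;1 .168 .275 0 0 0 0;1 .168 .275 0 0 0 0;1 .168 .275 0 0 0 0;1 .168 .275 0 0 0 0;1 .168 .275 0 0 0 0;1 .168 .275 0 0 0 0;1 0 0 0 0 0 0;1 0 0 0 0 0 0;1 0 0 0 0 0 0")

```text
t: 13.2
eef_pos: [0.6349, -0.1978, 0.1272]
tool_rot: [-0.0, 1.0, 0.001, -0.0]
contact_force: [-0.4, 1.1, -0.4]
gripper_width: 0.352
```

```bash
python3 -c "
from h import *
go(.636,-.198,.0115,0)
p=imaging.read_camera('scene');cv2.imwrite('pics/g4.png',cv2.resize(p['image'][150:310,50:260],None,fx=3.6,fy=3.6)[...,::-1])"
```

```text
t 13.2 pos [ 0.6349 -0.1978  0.1272] yaw 0.1 tiltz [-0.001  0.001 -1.   ] q7 0.47 w 0.352
 shift tool units (120mm): [0.01  0.003 0.964] rz units(4deg): 0.01
 after turn: [0.01  0.003 0.964]
```

View pics/g4.png

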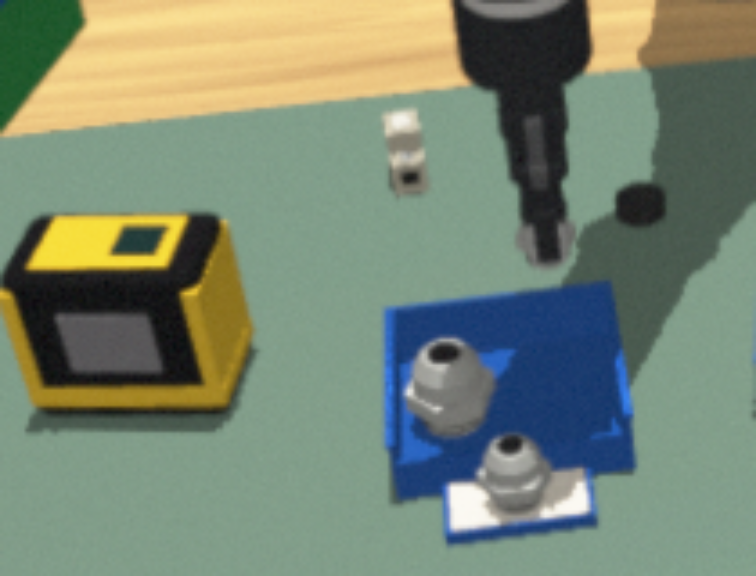

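Call:
apply_moves(moves="1 0 0 .3 0 0 0;1 0 0 .3 0 0 0;1 0 0 .2 0 0 0;1 0 0 .1 0 0 0;1 0 0 .04 0 0 0;1 0 0 .015 0 0 0;1 0 0 0 0 0 0;1 0 0 0 0 0 0;1 0 0 0 0 0 0")

```text
t: 14.0
eef_pos: [0.6364, -0.1985, 0.0146]
tool_rot: [0.0, 1.0, 0.001, 0.001]
contact_force: [-0.1, 0.5, -0.3]
gripper_width: 0.35
```

Call:
apply_moves(moves="1 0 0 .015 0 0 0;1 0 0 .01 0 0 0;1 0 0 0 0 0 0;1 0 0 0 0 0 0;-.05 0 0 0 0 0 0;-.05 0 0 0 0 0 0;-.05 0 0 0 0 0 0;-.05 0 0 0 0 0 0;-.05 0 0 -.1 0 0 0;-.05 0 0 -.3 0 0 0;-.05 0 0 -.3 0 0 0;-.05 0 0 -.3 0 0 0")

```text
t: 15.0
eef_pos: [0.6348, -0.1983, 0.1316]
tool_rot: [0.0, 1.0, 0.0, -0.0]
contact_force: [0.6, -0.2, 0.5]
gripper_width: 0.525
```

Call:
apply_moves(moves="-1 0 0 0 0 0 0;-1 0 0 0 0 0 0;-1 0 0 0 0 0 0")

```text
t: 15.25
eef_pos: [0.6352, -0.198, 0.1302]
tool_rot: [-0.0, 1.0, 0.001, 0.0]
contact_force: [-0.2, 0.7, 0.2]
gripper_width: 0.923
```

```bash
python3 -c "
from h import *
go(.4615,-.0165,.004,0)
p=imaging.read_camera('scene');cv2.imwrite('pics/g5.png',cv2.resize(p['image'][150:310,50:260],None,fx=3.6,fy=3.6)[...,::-1])"
```

```text
t 15.25 pos [ 0.6352 -0.198   0.1302] yaw 0.1 tiltz [ 0.  0. -1.] q7 0.47 w 0.923
 shift tool units (120mm): [-1.445 -1.514  1.052] rz units(4deg): 0.02
 after turn: [-1.447 -1.512  1.052]
```

View pics/g5.png

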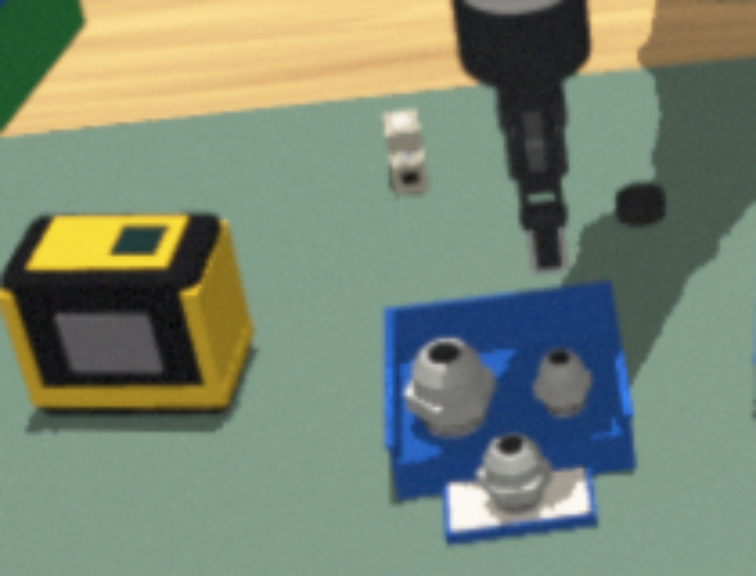

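Call:
apply_moves(moves="-.8 -.206 -.216 0 0 0 0;-.8 -.206 -.216 0 0 0 0;-.8 -.206 -.216 0 0 0 0;-.8 -.206 -.216 0 0 0 0;-.8 -.206 -.216 0 0 0 0;-.8 -.206 -.216 0 0 0 0;-.8 -.206 -.216 0 0 0 0;-.8 0 0 0 0 0 0;-.8 0 0 0 0 0 0;-.8 0 0 0 0 0 0")

```text
t: 16.13
eef_pos: [0.462, -0.0172, 0.1295]
tool_rot: [0.0, 1.0, 0.001, -0.0]
contact_force: [0.3, -0.1, 0.8]
gripper_width: 0.898
```

```bash
python3 -c "
from h import *
go(.4615,-.0165,.003,0)"
```

```text
t 16.13 pos [ 0.462  -0.0172  0.1295] yaw 0.1 tiltz [-0.001 -0.001 -1.   ] q7 0.1 w 0.898
 shift tool units (120mm): [-0.004 -0.006  1.054] rz units(4deg): 0.02
 after turn: [-0.004 -0.006  1.054]
```

Call:
apply_moves(moves="-.8 0 -.005 .3 0 0 0;-.8 0 0 .3 0 0 0;-.8 0 0 .25 0 0 0;-.8 0 0 .1 0 0 0;-.8 0 0 .1 0 0 0;-.8 0 0 0 0 0 0;-.8 0 0 0 0 0 0;1 0 0 0 0 0 0;1 0 0 0 0 0 0;1 0 0 0 0 0 0;1 0 0 0 0 0 0;1 0 0 0 0 0 0", force=50)

```text
t: 17.13
eef_pos: [0.4628, -0.0169, 0.0052]
tool_rot: [-0.0, 1.0, 0.0, 0.001]
contact_force: [-1.2, -1.9, 6.2]
gripper_width: 0.642
```

Call:
apply_moves(moves="1 0 0 0 0 0 0;1 0 0 -.1 0 0 0;1 0 0 -.3 0 0 0;1 0 0 -.3 0 0 0;1 0 0 -.35 0 0 0;1 0 0 0 0 0 0;1 0 0 0 0 0 0;1 0 0 0 0 0 0")

```text
t: 17.8
eef_pos: [0.4617, -0.016, 0.1297]
tool_rot: [-0.0, 1.0, 0.001, 0.0]
contact_force: [0.2, -0.4, -3.0]
gripper_width: 0.643
```

```bash
python3 -c "
from h import *
go(.645,.193,.01,0)
p=imaging.read_camera('scene');cv2.imwrite('pics/g6.png',cv2.resize(p['image'][120:300,190:430],None,fx=3.2,fy=3.2)[...,::-1])"
```

```text
t 17.8 pos [ 0.4617 -0.016   0.1297] yaw 0.1 tiltz [ 0.001  0.001 -1.   ] q7 0.11 w 0.643
 shift tool units (120mm): [ 1.529 -1.739  1.   ] rz units(4deg): 0.02
 after turn: [ 1.527 -1.741  1.   ]
```

View pics/g6.png

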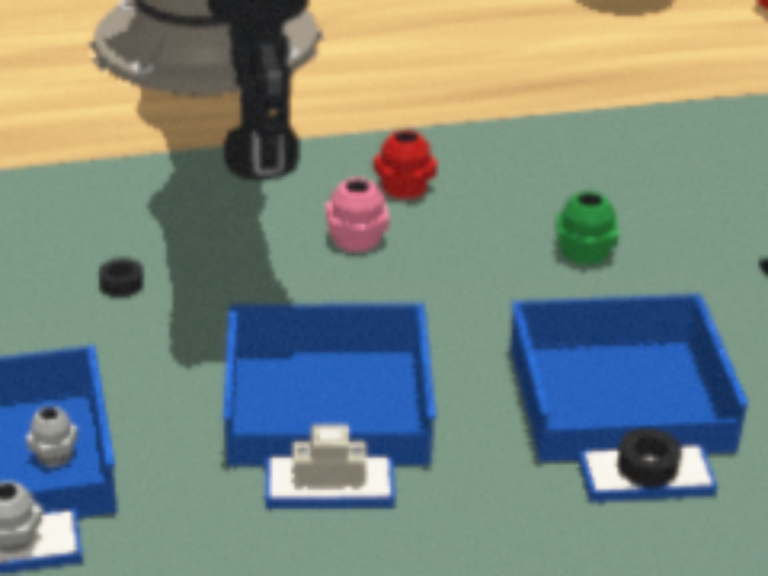

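Call:
apply_moves(moves="1 .22 -.248 0 0 0 0;1 .22 -.248 0 0 0 0;1 .22 -.248 0 0 0 0;1 .22 -.248 0 0 0 0;1 .22 -.248 0 0 0 0;1 .22 -.248 0 0 0 0;1 .22 -.248 0 0 0 0;1 0 0 0 0 0 0;1 0 0 0 0 0 0;1 0 0 0 0 0 0")

```text
t: 18.68
eef_pos: [0.6452, 0.191, 0.127]
tool_rot: [0.001, 1.0, 0.0, -0.002]
contact_force: [-0.6, -0.5, -2.5]
gripper_width: 0.642
```

Call:
apply_moves(moves="1 0 0 .3 0 0 0;1 0 0 .3 0 0 0;1 0 0 .2 0 0 0;1 0 0 .1 0 0 0;1 0 0 .08 0 0 0;1 0 0 .02 0 0 0;1 0 0 0 0 0 0;1 0 0 0 0 0 0;1 0 0 0 0 0 0")

```text
t: 19.43
eef_pos: [0.6478, 0.1925, 0.0112]
tool_rot: [-0.001, 1.0, 0.001, 0.001]
contact_force: [-0.5, 0.5, -2.3]
gripper_width: 0.64
```

```bash
python3 -c "
from h import *
go(.6467,.1925,.008,0)
print(bot.get_obs()['contact_force'])"
```

```text
t 19.43 pos [0.6478 0.1925 0.0112] yaw 0.1 tiltz [ 0.003  0.001 -1.   ] q7 -0.08 w 0.64
 shift tool units (120mm): [-0.01  -0.     0.027] rz units(4deg): 0.02
 after turn: [-0.01  -0.     0.027]
[-0.54639699  0.50800569 -2.25522201]
```

Call:
apply_moves(moves="1 0 0 .015 0 0 0;1 0 0 .012 0 0 0;1 0 0 0 0 0 0;1 0 0 0 0 0 0;-.6 0 0 0 0 0 0;-.6 0 0 0 0 0 0;-.6 0 0 0 0 0 0;-.6 0 0 0 0 0 0;-.6 0 0 -.1 0 0 0;-.6 0 0 -.3 0 0 0;-.6 0 0 -.3 0 0 0;-.6 0 0 -.3 0 0 0")

```text
t: 20.43
eef_pos: [0.6463, 0.1918, 0.1281]
tool_rot: [0.0, 1.0, 0.0, -0.0]
contact_force: [0.9, 1.0, 0.1]
gripper_width: 0.8
```

Call:
apply_moves(moves="-.6 0 0 0 0 0 0;-.6 0 0 0 0 0 0;-.6 0 0 0 0 0 0")

```text
t: 20.68
eef_pos: [0.6464, 0.1923, 0.1267]
tool_rot: [-0.0, 1.0, 0.001, 0.0]
contact_force: [0.1, -0.8, -1.4]
gripper_width: 0.803
```

```bash
python3 -c "
from h import *
go(.4293,-.1291,.002,0)
p=imaging.read_camera('scene');cv2.imwrite('pics/g7.png',cv2.resize(p['image'][120:300,190:430],None,fx=3.2,fy=3.2)[...,::-1])"
```

```text
t 20.68 pos [0.6464 0.1923 0.1267] yaw 0.1 tiltz [ 0.  0. -1.] q7 -0.13 w 0.803
 shift tool units (120mm): [-1.813  2.676  1.038] rz units(4deg): 0.02
 after turn: [-1.809  2.678  1.038]
```

View pics/g7.png

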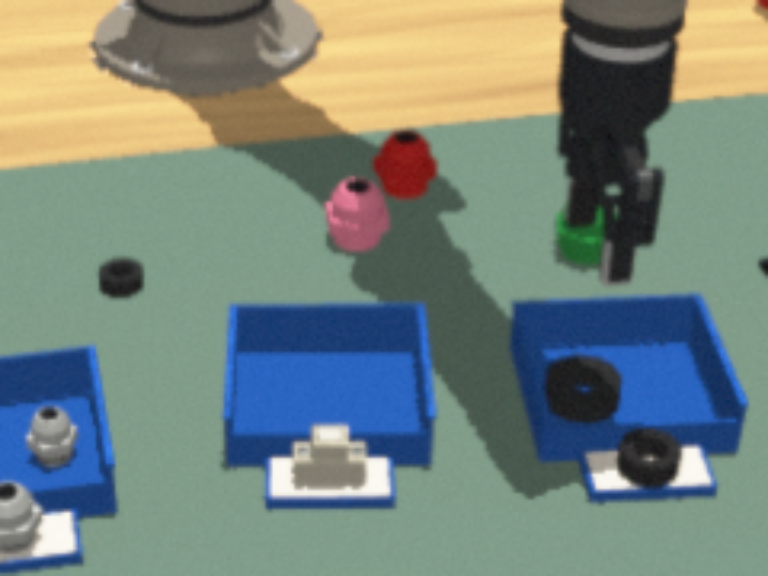

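Call:
apply_moves(moves="-.4 -.181 .268 0 0 0 0;-.4 -.181 .268 0 0 0 0;-.4 -.181 .268 0 0 0 0;-.4 -.181 .268 0 0 0 0;-.4 -.181 .268 0 0 0 0;-.4 -.181 .268 0 0 0 0;-.4 -.181 .268 0 0 0 0;-.4 -.181 .268 0 0 0 0;-.4 -.181 .268 0 0 0 0;-.4 -.181 .268 0 0 0 0")

```text
t: 21.57
eef_pos: [0.4275, -0.1307, 0.1254]
tool_rot: [-0.0, 1.0, 0.001, -0.001]
contact_force: [0.5, 0.2, -1.2]
gripper_width: 0.699
```

Call:
apply_moves(moves="-.4 0 0 0 0 0 0;-.4 0 0 0 0 0 0;-.4 0 0 0 0 0 0")

```text
t: 21.82
eef_pos: [0.4295, -0.1294, 0.1257]
tool_rot: [-0.0, 1.0, 0.0, -0.001]
contact_force: [1.3, 0.2, -0.2]
gripper_width: 0.699
```

```bash
python3 -c "
from h import *
go(.4293,-.1291,.002,0)
p=imaging.read_camera('scene');cv2.imwrite('pics/g8.png',cv2.resize(p['image'][190:290,330:440],None,fx=6,fy=6,interpolation=2)[...,::-1])"
```

```text
t 21.82 pos [ 0.4295 -0.1294  0.1257] yaw 0.0 tiltz [-0.001  0.    -1.   ] q7 0.38 w 0.699
 shift tool units (120mm): [-0.    -0.002  1.031] rz units(4deg): 0.01
 after turn: [-0.    -0.002  1.031]
```

View pics/g8.png

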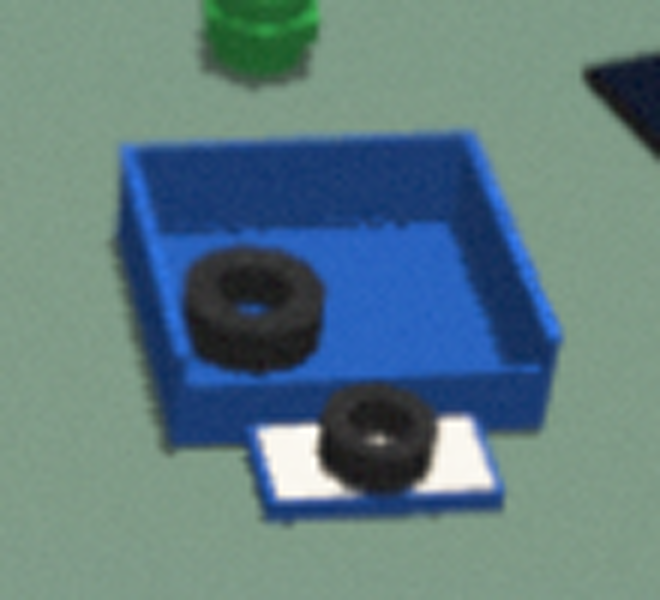

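Core_large lies flat in its bin, so I go for core_small next.

Call:
apply_moves(moves="-.4 0 0 .3 0 0 0;-.4 0 0 .3 0 0 0;-.4 0 0 .23 0 0 0;-.4 0 0 .1 0 0 0;-.4 0 0 .1 0 0 0;-.4 0 0 0 0 0 0;-.4 0 0 0 0 0 0;1 0 0 0 0 0 0;1 0 0 0 0 0 0;1 0 0 0 0 0 0;1 0 0 0 0 0 0;1 0 0 0 0 0 0", force=40)

```text
t: 22.87
eef_pos: [0.4306, -0.1294, 0.0037]
tool_rot: [-0.0, 1.0, 0.001, 0.001]
contact_force: [-1.2, 1.2, 7.1]
gripper_width: 0.406
```

Call:
apply_moves(moves="1 0 0 0 0 0 0;1 0 0 0 0 0 0")

```text
t: 23.03
eef_pos: [0.4306, -0.1294, 0.0037]
tool_rot: [-0.0, 1.0, 0.001, 0.001]
contact_force: [-0.6, 0.9, 7.0]
gripper_width: 0.406
```

Call:
apply_moves(moves="1 0 0 -.1 0 0 0;1 0 0 -.3 0 0 0;1 0 0 -.3 0 0 0;1 0 0 -.33 0 0 0;1 0 0 0 0 0 0;1 0 0 0 0 0 0;1 0 0 0 0 0 0")

```text
t: 23.62
eef_pos: [0.4297, -0.1292, 0.1264]
tool_rot: [-0.0, 1.0, 0.001, 0.0]
contact_force: [0.7, 0.6, -0.1]
gripper_width: 0.404
```

```bash
python3 -c "
from h import *
go(.6556,.261,.01,0)
p=imaging.read_camera('scene');cv2.imwrite('pics/g9.png',cv2.resize(p['image'][120:300,130:370],None,fx=3.2,fy=3.2)[...,::-1])"
```

```text
t 23.62 pos [ 0.4297 -0.1292  0.1264] yaw 0.1 tiltz [ 0.001  0.001 -1.   ] q7 0.39 w 0.404
 shift tool units (120mm): [ 1.888 -3.247  0.974] rz units(4deg): 0.03
 after turn: [ 1.882 -3.251  0.974]
```

View pics/g9.png

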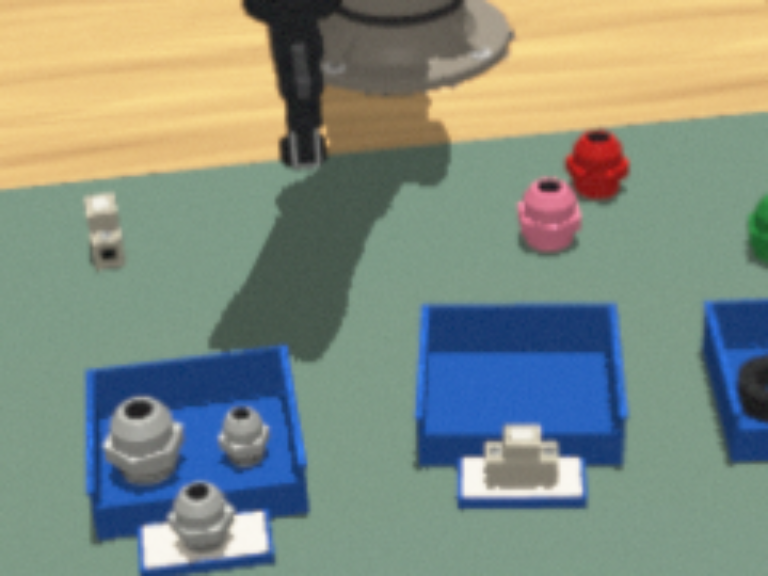

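Call:
apply_moves(moves="1 .157 -.271 0 0 0 0;1 .157 -.271 0 0 0 0;1 .157 -.271 0 0 0 0;1 .157 -.271 0 0 0 0;1 .157 -.271 0 0 0 0;1 .157 -.271 0 0 0 0;1 .157 -.271 0 0 0 0;1 .157 -.271 0 0 0 0;1 .157 -.271 0 0 0 0;1 .157 -.271 0 0 0 0;1 .157 -.271 0 0 0 0;1 .157 -.271 0 0 0 0")

```text
t: 24.67
eef_pos: [0.6548, 0.2619, 0.1234]
tool_rot: [0.001, 1.0, 0.001, -0.002]
contact_force: [0.8, -0.1, 0.4]
gripper_width: 0.405
```

Call:
apply_moves(moves="1 0 0 0 0 0 0;1 0 0 0 0 0 0;1 0 0 .3 0 0 0;1 0 0 .3 0 0 0;1 0 0 .2 0 0 0;1 0 0 .1 0 0 0;1 0 0 .07 0 0 0;1 0 0 0 0 0 0;1 0 0 0 0 0 0;1 0 0 0 0 0 0")

```text
t: 25.5
eef_pos: [0.6565, 0.2606, 0.0112]
tool_rot: [-0.0, 1.0, 0.0, 0.001]
contact_force: [0.2, 0.8, -0.1]
gripper_width: 0.404
```

```bash
python3 -c "
from h import *
go(.6556,.261,.0067,0)
print(bot.get_obs()['contact_force'])"
```

```text
t 25.5 pos [0.6565 0.2606 0.0112] yaw 0.0 tiltz [ 0.002  0.001 -1.   ] q7 -0.17 w 0.404
 shift tool units (120mm): [-0.007 -0.004  0.037] rz units(4deg): 0.01
 after turn: [-0.007 -0.004  0.037]
[ 0.23962005  0.83711789 -0.14005738]
```

Call:
apply_moves(moves="1 0 0 .02 0 0 0;1 0 0 .017 0 0 0;1 0 0 0 0 0 0;1 0 0 0 0 0 0;-.1 0 0 0 0 0 0;-.1 0 0 0 0 0 0;-.1 0 0 0 0 0 0;-.1 0 0 0 0 0 0;-.1 0 0 -.1 0 0 0;-.1 0 0 -.3 0 0 0;-.1 0 0 -.3 0 0 0;-.1 0 0 -.3 0 0 0")

```text
t: 26.5
eef_pos: [0.6551, 0.2605, 0.1273]
tool_rot: [0.0, 1.0, 0.0, -0.0]
contact_force: [1.6, 0.9, 1.1]
gripper_width: 0.548
```

Call:
apply_moves(moves="-.4 0 0 0 0 0 0;-.4 0 0 0 0 0 0;-.4 0 0 0 0 0 0")

```text
t: 26.75
eef_pos: [0.6551, 0.2609, 0.1259]
tool_rot: [-0.0, 1.0, 0.001, 0.0]
contact_force: [-0.6, -0.1, -0.3]
gripper_width: 0.696
```

```bash
python3 -c "
from h import *
go(.3395,-.2992,.01,-84)"
```

```text
t 26.75 pos [0.6551 0.2609 0.1259] yaw 0.1 tiltz [ 0.  0. -1.] q7 -0.21 w 0.696
 shift tool units (120mm): [-2.636  4.665  0.964] rz units(4deg): 21.02
 after turn: [4.367 3.104 0.965]
```

Call:
apply_moves(moves="-.4 -.155 .2745 0 0 0 0;-.4 -.155 .2745 0 0 0 0;-.4 -.155 .2745 0 0 0 0;-.4 -.155 .2745 0 0 0 0;-.4 -.155 .2745 0 0 0 0;-.4 -.155 .2745 0 0 0 0;-.4 -.155 .2745 0 0 0 0;-.4 -.155 .2745 0 0 0 0;-.4 -.155 .2745 0 0 0 0")

```text
t: 27.5
eef_pos: [0.486, -0.0371, 0.1244]
tool_rot: [0.0, 1.0, 0.001, -0.001]
contact_force: [-0.1, -1.3, 0.4]
gripper_width: 0.701
```

Call:
apply_moves(moves="-.4 -.155 .2745 0 0 0 0;-.4 -.155 .2745 0 0 0 0;-.4 -.155 .2745 0 0 0 0;-.4 -.155 .2745 0 0 0 0;-.4 -.155 .2745 0 0 0 0;-.4 -.155 .2745 0 0 0 0;-.4 -.155 .2745 0 0 0 0;-.4 -.155 .2745 0 0 0 0;-.4 0 0 0 0 0 1;-.4 0 0 0 0 0 1;-.4 0 0 0 0 0 1;-.4 0 0 0 0 0 1")

```text
t: 28.5
eef_pos: [0.3386, -0.2992, 0.1245]
tool_rot: [-0.0, 0.99, -0.141, -0.001]
contact_force: [-0.5, -0.2, 0.5]
gripper_width: 0.698
```

Call:
apply_moves(moves="-.4 0 0 0 0 0 1;-.4 0 0 0 0 0 1;-.4 0 0 0 0 0 1;-.4 0 0 0 0 0 1;-.4 0 0 0 0 0 1;-.4 0 0 0 0 0 1;-.4 0 0 0 0 0 1;-.4 0 0 0 0 0 1;-.4 0 0 0 0 0 1;-.4 0 0 0 0 0 1;-.4 0 0 0 0 0 1;-.4 0 0 0 0 0 1")

```text
t: 29.5
eef_pos: [0.339, -0.2988, 0.1246]
tool_rot: [0.0, 0.847, -0.531, -0.001]
contact_force: [-0.4, 1.0, 0.1]
gripper_width: 0.699
```

Call:
apply_moves(moves="-.4 0 0 0 0 0 1;-.4 0 0 0 0 0 1;-.4 0 0 0 0 0 1;-.4 0 0 0 0 0 1;-.4 0 0 0 0 0 1;-.4 0 0 0 0 0 0;-.4 0 0 0 0 0 0;-.4 0 0 0 0 0 0")

```text
t: 30.17
eef_pos: [0.3395, -0.2992, 0.125]
tool_rot: [0.0, 0.744, -0.668, -0.001]
contact_force: [-0.3, 0.1, 0.6]
gripper_width: 0.704
```

```bash
python3 -c "
from h import *
go(.3395,-.2992,.01,-84.3)
p=imaging.read_camera('scene');cv2.imwrite('pics/g10.png',cv2.resize(p['image'][120:300,130:430],None,fx=2.6,fy=2.6,interpolation=2)[...,::-1])"
```

```text
t 30.17 pos [ 0.3395 -0.2992  0.125 ] yaw -83.8 tiltz [-0.001  0.    -1.   ] q7 -0.34 w 0.704
 shift tool units (120mm): [ 0.    -0.001  0.959] rz units(4deg): 0.12
 after turn: [ 0.    -0.001  0.959]
```

View pics/g10.png

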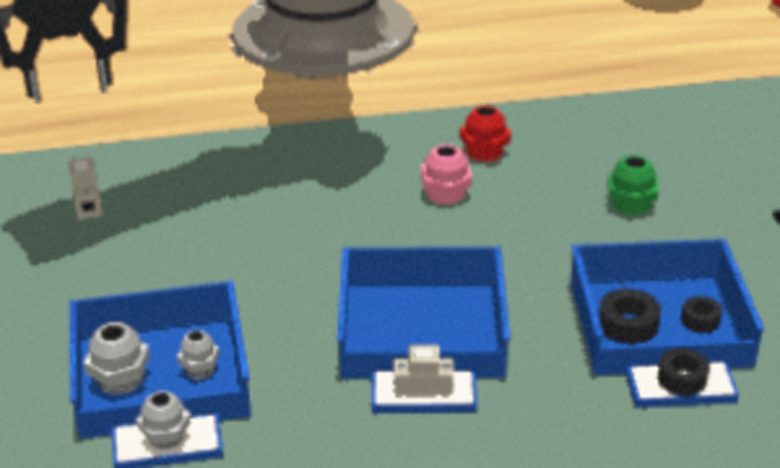

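Call:
apply_moves(moves="-.4 0 0 .3 0 0 .1;-.4 0 0 .3 0 0 0;-.4 0 0 .15 0 0 0;-.4 0 0 .1 0 0 0;-.4 0 0 .1 0 0 0;-.4 0 0 0 0 0 0;-.4 0 0 0 0 0 0;1 0 0 0 0 0 0;1 0 0 0 0 0 0;1 0 0 0 0 0 0;1 0 0 0 0 0 0;1 0 0 0 0 0 0")

```text
t: 31.22
eef_pos: [0.3404, -0.2998, 0.0122]
tool_rot: [-0.0, 0.741, -0.671, 0.001]
contact_force: [-0.8, 0.2, 7.2]
gripper_width: 0.295
```

Call:
apply_moves(moves="1 0 0 0 0 0 0;1 0 0 0 0 0 0;1 0 0 0 0 0 0")

```text
t: 31.47
eef_pos: [0.3404, -0.2998, 0.0122]
tool_rot: [-0.0, 0.741, -0.671, 0.001]
contact_force: [-0.9, 0.4, 6.8]
gripper_width: 0.298
```

Call:
apply_moves(moves="1 0 0 -.1 0 0 0;1 0 0 -.3 0 0 0;1 0 0 -.3 0 0 0;1 0 0 -.25 0 0 1;1 0 0 0 0 0 1;1 0 0 0 0 0 1;1 0 0 0 0 0 1;1 0 0 0 0 0 0;1 0 0 0 0 0 0;1 0 0 0 0 0 0")

```text
t: 32.3
eef_pos: [0.3398, -0.2994, 0.1255]
tool_rot: [0.0, -0.641, 0.767, 0.0]
contact_force: [0.4, -1.0, -0.3]
gripper_width: 0.298
```

```bash
python3 -c "
from h import *
go(.616,.006,.02,-101)
p=imaging.read_camera('scene');cv2.imwrite('pics/g11.png',cv2.resize(p['image'][100:280,130:430],None,fx=2.6,fy=2.6,interpolation=2)[...,::-1])"
```

```text
t 32.3 pos [ 0.3398 -0.2994  0.1255] yaw -100.2 tiltz [-0.  0. -1.] q7 -0.56 w 0.298
 shift tool units (120mm): [-2.913 -1.814  0.879] rz units(4deg): 0.2
 after turn: [-2.937 -1.774  0.879]
```

View pics/g11.png

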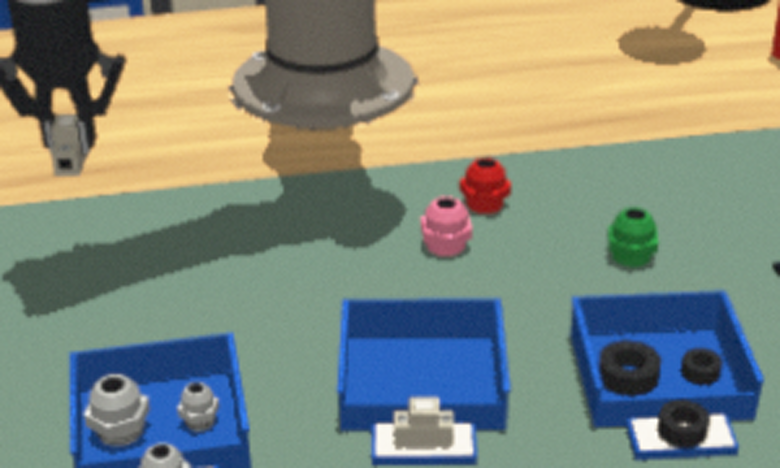

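Call:
apply_moves(moves="1 -.265 -.165 0 0 0 0;1 -.265 -.165 0 0 0 0;1 -.265 -.165 0 0 0 0;1 -.265 -.165 0 0 0 0;1 -.265 -.165 0 0 0 0;1 -.265 -.165 0 0 0 0;1 -.265 -.165 0 0 0 0;1 -.265 -.165 0 0 0 0;1 -.265 -.165 0 0 0 0;1 -.265 -.165 0 0 0 0;1 -.265 -.165 0 0 0 0;1 0 0 0 0 0 0")

```text
t: 33.35
eef_pos: [0.6217, 0.014, 0.1245]
tool_rot: [0.002, -0.645, 0.764, 0.0]
contact_force: [0.2, 1.2, -0.7]
gripper_width: 0.3
```

Call:
apply_moves(moves="1 0 0 0 0 0 0;1 0 0 0 0 0 0;1 0 0 .3 0 0 0;1 0 0 .3 0 0 0;1 0 0 .2 0 0 0;1 0 0 .08 0 0 0;1 0 0 .02 0 0 0;1 0 0 0 0 0 0;1 0 0 0 0 0 0;1 0 0 0 0 0 0")

```text
t: 34.18
eef_pos: [0.6181, 0.005, 0.0193]
tool_rot: [0.001, -0.64, 0.768, -0.001]
contact_force: [0.4, -1.0, -0.8]
gripper_width: 0.299
```

```bash
python3 -c "
from h import *
go(.616,.006,.0152,-101)
print(bot.get_obs()['contact_force'])"
```

```text
t 34.18 pos [0.6181 0.005  0.0193] yaw -100.4 tiltz [ 0.003  0.    -1.   ] q7 -1.13 w 0.299
 shift tool units (120mm): [-0.005  0.018  0.034] rz units(4deg): 0.16
 after turn: [-0.005  0.018  0.034]
[ 0.44383931 -1.02029398 -0.84834033]
```

Call:
apply_moves(moves="1 0 0 .02 0 0 0;1 0 0 .014 0 0 0;1 0 0 0 0 0 0;1 0 0 0 0 0 0;0 0 0 0 0 0 0;0 0 0 0 0 0 0;0 0 0 0 0 0 0;0 0 0 0 0 0 0;0 0 0 -.1 0 0 0;0 0 0 -.3 0 0 0;0 0 0 -.3 0 0 0;0 0 0 -.3 0 0 0")

```text
t: 35.18
eef_pos: [0.6164, 0.005, 0.1352]
tool_rot: [-0.001, -0.64, 0.768, 0.0]
contact_force: [1.1, 0.2, -0.1]
gripper_width: 0.499
```

Call:
apply_moves(moves="0 0 -.3 -.1 0 0 0;0 0 -.3 -.2 0 0 0;0 0 .3 -.2 0 0 0;0 0 .3 -.2 0 0 0;0 0 .3 0 0 0 0;0 0 .3 0 0 0 0;0 0 0 0 0 0 0;0 0 0 0 0 0 0;0 0 0 0 0 0 0")

```text
t: 35.93
eef_pos: [0.5479, 0.0185, 0.2155]
tool_rot: [0.001, -0.641, 0.768, -0.0]
contact_force: [0.3, -0.6, 0.1]
gripper_width: 0.499
```

```bash
python3 - <<'E'
from h import *
go(.616,.006,.0152,-101)
a=imaging.read_camera('scene');cv2.imwrite('pics/e1.png',cv2.resize(a['image'][150:310,40:440],None,fx=2,fy=2,interpolation=2)[...,::-1])
b=imaging.read_camera('top');cv2.imwrite('pics/e2.png',cv2.resize(b['image'][100:290,90:470],None,fx=2.1,fy=2.1,interpolation=2)[...,::-1])
E
```

```text
t 35.93 pos [0.5479 0.0185 0.2155] yaw -100.3 tiltz [ 0.001  0.001 -1.   ] q7 -1.33 w 0.499
 shift tool units (120mm): [ 0.002 -0.575  1.67 ] rz units(4deg): 0.17
 after turn: [-0.005 -0.575  1.67 ]
```

View pics/e1.png

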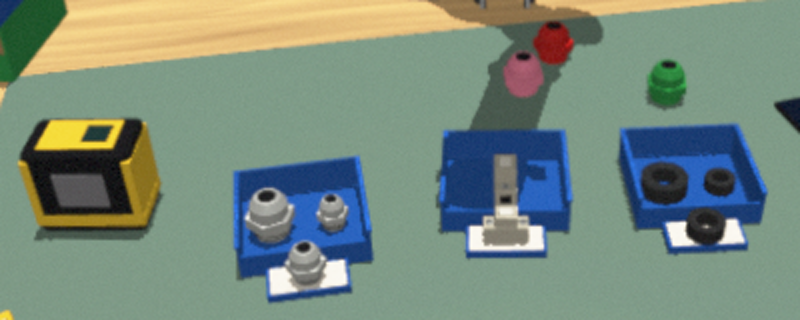

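View pics/e2.png

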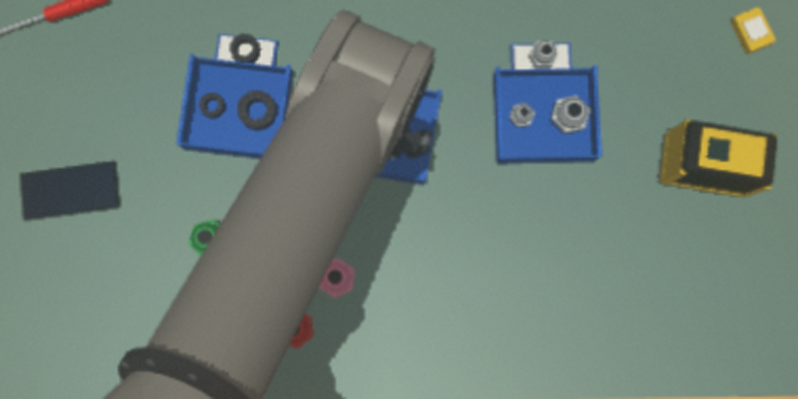

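```bash
python3 - <<'E'
from h import *
a=imaging.read_camera('scene');cv2.imwrite('pics/e3.png',cv2.resize(a['image'][205:285,250:340],None,fx=6,fy=6,interpolation=2)[...,::-1])
E
```

```text
(no output)
```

View pics/e3.png

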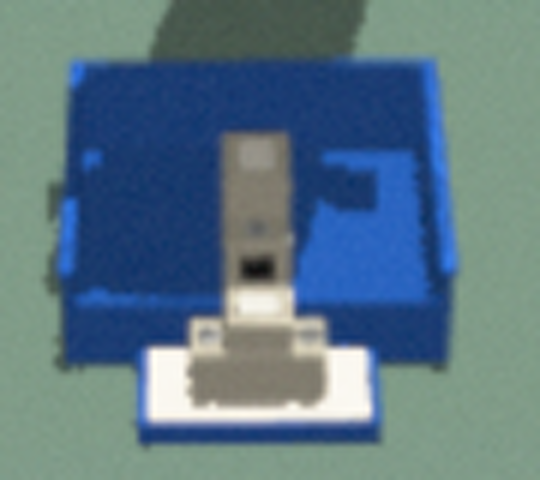

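The terminal block stands upright, centred in its bin behind the sample. The gripper is clear of everything.

```bash
python3 -c "
from h import *
print(bot.hand_in())"
```

```text
the job is handed in; nothing more can be done
None
```

All five parts are in their bins and the job is handed in, after about 36 s of robot time. Both glands went into the gland bin, both cores into the core bin and the terminal block into the terminal bin.

- **Parts:** The last pictures show all five the same way up as before, on the bin floors. The two glands and the two cores stand side by side without touching. I judged the terminal block only in the scene camera, because the arm hid most of it from the top camera.
- **Left alone:** The printer, the phone and the green, pink and red look-alikes appear where they were. I checked this by eye and did not measure it. The arm hid most of the red look-alike and part of the green one in the last top view.
- **Gripper:** It ended open and clear of everything, at about 0.22 m height.
- **Forces:** I saw up to about 8 N upward while the fingers closed on each part, well under the limits. No check failed. The two cameras disagreed by about 1–3 mm on positions, which caused no trouble.

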